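Turn down the light source and hold its sprung lamp cover at the inspection line

ROBOT

A 6-joint arm with a two-finger parallel gripper is mounted at the origin on the work surface. World frame = base frame: x ahead of the robot, y to its left, z up, the work surface at z = 0. Lengths are in m, angles in rad, forces in N, time in s.
With the tool pointing down it reaches from about 0.25 to 0.725 m from the base axis. Payload 9.7 kg.
Tool frame: the origin (TCP) lies on the mounting face of the last link; the fingertips stand 173 mm ahead of it and the grasp point (between the pads) lies 155 mm ahead of it; z points along the fingers, y is the direction in which the jaws open and shut (so a half turn about z gives the same grasp; the last joint's range is limited). The gripper opens to 85 mm and grips with 20 to 120 N. Pads are 22 mm wide; open, the fingers measure 114 mm over their backs; the gripper's body (76 mm by 85 mm) begins 54 mm behind the grasp point. The pads swing forward as they close: fully open they stand 13 mm farther back than shut.
Start: joints at [-1.238, 0.087, 0.176, 1.66, 0, 1.571], TCP at [0.18, -0.52, 0.405] pointing down, gripper open.
Joint ranges: [-3.13, 3.13], [-0.85, 1.81], [-1.15, 1.24], [-2.2, 2.28], [-1.44, 1.52], [-3.14, 3.14]. Speed limits (rad/s): [2.22, 2.22, 2.57, 3.14, 3.14, 3.14].

INTERFACE

Orientations are given as a unit quaternion [w, x, y, z].
In Python, from workcell import r gives the robot as it stands. The module is installed in compiled form; this text tells all that it offers.
- The arm moves only by the shell command python3 -m jog 'ROWS' [FORCE]. ROWS is JSON, a list that holds one entry, the list of rows, each a list of 5 numbers: the shift along the tool's x, y, z in m, then the turn about the tool's z in rad, then the closure, from -1 (fully open) to 1 (shut). A call has 1 to 5 rows; each row shifts and turns the pose as measured when the row begins, along the tool's axes as they then stand; what a row does not reach is not made up. A row lasts 1/12 s, in which the tool goes at most 41.7 mm and 7.16 degrees, less where a joint would pass 70% of its speed; a pose out of reach is approached as far as the arm can. A call is refused whole if a number of a shift passes 0.0417 or a number of a turn 0.125, either way. A call with a gripper value outside its range is refused whole. The fingers move at their own pace and stop on an object; FORCE is the grip in N (left out, the last holds). Time passes only in rows, so rows that do not move let the fingers close. It gives the time, the measured TCP pose, the force and the opening at its end, in the units of the state.
- r.get_state(): the state, without advancing time (a new reading comes with each control period).
- r.camera(name): name is "side" or "top" or "wrist"; returns a dict with "frame" (400x640x3 uint8, blue, green, red), "mtx" (3x3 intrinsics, pixels), "k1" (the pictures are not rectified: a ray, as slopes to the right and down, at radius r is drawn at 1 + k1 r^2 times it, then the intrinsics apply), "R" (3x3) and "t" (3): a world point X has camera coordinates R X + t. Camera axes: x right, y down, z forward; pixel columns grow to the right and rows downward; lengths in m; the calibration is good to about 2 mm. A picture is of the moment at which its call begins. There is no depth.
- r.hand_in(): hands the job in, once; it reports no verdict.
Trained networks look in a picture, given as the dict that the camera call returned (one of the last four; its "shot" number tells which), for a name from the list of things; names that differ only in an ending like _2 or _b are one class to them, and where a whole thing is asked for, a point or a joint stands for the part that bears it (a point fixed in the world has none). Each returns a list of dicts, best first, with "p" (0 to 1); they miss things now and then, are a little off and sometimes report something else, mostly with a low value. They report only what shows in the picture. A call takes as long as a camera call.
- r.find_in(picture, target): "bbox" ([left, top, width, height] as shares, 0 to 1, of the picture: columns of its width, rows of its height, round what is visible of it).
- r.silhouettes(picture, target): "pixels" (400x640 bool, what is visible of it) and "bbox" ([left, top, width, height] as shares, 0 to 1, of the picture: columns of its width, rows of its height, round what is visible of it).
The state is a dict: "time_s": time; "joints": joint angles; "joint_vel": joint speeds; "joint_efforts": joint torques, N m; "ee_pos": TCP position; "ee_rot": TCP orientation; "ft_force": force on the tool from outside, world axes, zero at the start; "moment": the same for the moment, N m; "finger_gap": opening from 0.0 (shut) to 1.0 (fully open).
Only numpy, scipy, OpenCV 4.12 (cv2) and the standard library are available. Lean on these libraries where they do the work, as an engineer would, in place of code of your own. Each camera call takes 0.05 s, during which the arm holds its last target.

TASK

The lamp of the fibre-optic light source is to be looked at while it burns: first turn it down by swinging the iris lever on the deck to the long line of its scale, and only then lift the sprung lamp cover by its bow handle to the long 35-degree line on the quadrants beside it. The job ends holding: finish with the gripper still holding the cover steady at that line, the lever still on its long line. Do not lift the cover to 45 degrees, where a safety switch would put the lamp out, and leave the other things on the bench where they lie.

Things in the scene. Friction and masses are not known exactly. Their poses are not given: they have to be found in the camera images.
- light_source: Bench light source for microscope and endoscope work: grey sheet-metal box, 315 mm deep (x -160 to +155 mm), 220 wide (y), flat deck 135 mm above the bench; fixed. Origin: centre of its underside on the bench; x points from the front panel (light-guide socket, robot's side) to the rear, z up. Its place varies, turned up to 15 degrees.
- iris_lever (a joint): Iris lever: 6 mm steel stem with a 20 mm black ball, standing up through a crosswise slot in the front of the deck. Rad: 0 upright, growing as the ball swings to the box's +y (bright); range -0.42 to 0.42. Stays where left; friction about 2 N at the ball. Seven lines in front of the slot, 0.14 apart from -0.42; the long one is at -0.28, second from the dim (-y) end. Starts at -0.05 to 0.38.
- iris_knob (a point): Centre of the lever's 20 mm ball, 105 mm from the lever's axis (45 mm above the deck when upright). Its z axis points along the stem away from the axis.
- iris_pivot (a point): Point on the lever's swing axis under the slot: (-120, 0, 75) mm in the box's frame; axes as the box's. The ball's centre lies at 105 mm * sin(value) along its y and 105 mm * cos(value) up.
- long_line (a point): Where the lever's stem crosses the deck when it stands on the long line: (-120, -17, 135) mm in the box's frame.
- lamp_cover (a joint): Lamp cover behind the lever: grey louvred plate 183 mm long, 168 wide, 5 thick, hinged at its rear edge (box's +x), front edge swings up. Rad: 0 shut, growing as it opens, stop at 1.05. At its line when the dark index on its edge meets the long line of the quadrants at its sides: 35 degrees = 0.611. A spring (0.49 N m shut, +0.7 per rad) and its 0.3 kg or so pull it shut: 5 to 9 N at the handle.
- cover_handle (a point): Centre of the cover's bow handle: dark steel bar 10 mm thick, 90 mm long along the box's y, on a post at each end; 150 mm from the hinge axis along the cover and 36 mm above the cover's middle plane (33 above its top face). Moves with the cover; its z axis is square to the cover, x along it towards the hinge, y along the bar.
- cover_hinge (a point): Middle of the cover's hinge axis: (125, 0, 138.5) mm in the box's frame, axis along the box's y; axes as the box's. At value v the handle's centre lies at -150 cos v + 36 sin v mm along x and 150 sin v + 36 cos v mm up from it.
- endoscope: Bystander: rigid endoscope, 280 mm long, 32 mm black eyepiece and 5 mm steel tube, lying to the right of the box about along its x. Origin on the bench near the middle of its length.
- tweezers: Bystander: dark steel tweezers, 125 mm long, 8 mm high, lying left of the box. Origin under the middle.
- pump_bottle: Bystander: clear round pump bottle with steel top, 62 mm across, 123 mm high, standing left of the box. Origin: centre of its foot.
- spare_lamp: Bystander: white reflector lamp, 50 mm across, 42 mm high, standing face down left of the box. Origin: centre of its foot.

How it is judged:
On the way, in this order (a step that is already met when the one before it is completed fails the run):
1. the iris lever stands on the long line, the cover still shut (value of joint iris_lever between -0.34 and -0.22 rad and value of joint lamp_cover below 0.08 rad), for 0.3 s.
2. the cover is held at the 35-degree line (value of joint lamp_cover between 0.541 and 0.681 rad and contact force between the fingers and lamp_cover above 1 N), for 0.5 s.
At the end, for the whole second after the job is handed in: The gripper's fingers still hold the lamp cover (contact over 1 N), which rests within 0.07 rad (4 degrees) of the 35-degree line, moving less than 0.08 rad/s, and the iris lever stands within 0.06 rad (3.5 mm on the scale) of its long line (all of step 2 and velocity of joint lamp_cover between -0.08 and 0.08 rad/s and value of joint iris_lever between -0.34 and -0.22 rad); the arm keeps its last pose, push and grip.
It fails at once if the cover is raised while the lamp is still bright (value of joint lamp_cover above 0.15 rad and value of joint iris_lever above -0.17 rad).
It fails at once if the cover reaches 45 degrees and the safety switch puts the lamp out (value of joint lamp_cover above 0.785 rad).
It fails at once if another thing on the bench is pushed away or knocked over (distance of any of endoscope, tweezers, pump_bottle, spare_lamp from where it was at the start of the episode above 0.03 m or angle between any of pump_bottle, spare_lamp's own z axis and vertical above 0.5 rad).
It also fails if it takes over 45 s, if anything falls off the work surface, if the arm or the gripper's body presses on something with over 40 N, if the wrist force passes 120 N, or if a joint passes its speed limit or range.

## Working session

There is one attempt and no reset: what is moved stays moved. The work goes in short steps, Python scripts to look and compute and a shell command to move; the robot and the scene stay as the last step left them, time stands still between calls to the robot, and variables do not carry over. Pictures are saved under pics/ and viewed, and the job is handed in when it is done.

```bash
mkdir -p pics; ls
python3 - <<'E'
from workcell import r
import cv2
s=r.get_state(); print({k:(v if not hasattr(v,'tolist') else v.tolist()) for k,v in s.items()})
for n in ("side","top","wrist"):
    c=r.camera(n); cv2.imwrite(f"pics/{n}0.png",c["frame"]); print(n,c["mtx"].tolist() if hasattr(c["mtx"],'tolist') else c["mtx"],c["k1"],c["R"],c["t"],c["shot"])
E
```

```text
pics
{'time_s': 0.0, 'joints': [-1.2379817654816574, 0.08747983117937828, 0.17510737271074267, 1.659790146904044, 1.962443782698709e-06, 1.5707898221471819], 'joint_vel': [0.000868921999385259, -0.00011412241240360435, 0.0012566892452011503, -0.0004774049654984883, -0.0015382038028349469, -0.00040356813251982095], 'joint_efforts': [0.0020566223975038156, -52.039804458618164, 46.479939222335815, 0.016502568614669144, 0.0001798542916731094, 2.1816846356159658e-05], 'ee_pos': [0.1796889313819509, -0.5198232525783933, 0.40395831116725717], 'ee_rot': [-0.0006738654019033149, 0.9861854607971012, 0.16564350344106726, -0.00011218555318701623], 'ft_force': [-0.04581586642378935, -0.33437660426403515, 0.2000023569837799], 'moment': [0.016454690649459668, -0.0025139070510307093, -0.016908210608219728], 'finger_gap': 0.9976829031305363}
side [[442.4561933629169, 0.0, 319.9679548291648], [0.0, 442.4561933629169, 196.3862991987023], [0.0, 0.0, 1.0]] 0.007989217910200842 [[-0.9679646  -0.25071408 -0.01367412]
 [-0.12148505  0.51530301 -0.84835381]
 [ 0.21974056 -0.81951526 -0.52925308]] [0.58883487 0.14090293 0.94378163] 1
top [[382.68443608635306, 0.0, 312.82938980946244], [0.0, 382.68443608635306, 197.2651029162788], [0.0, 0.0, 1.0]] -0.09081202941756626 [[-0.03005974 -0.99950292 -0.00950383]
 [-0.99523835  0.03081078 -0.09247341]
 [ 0.09272027  0.00667885 -0.9956698 ]] [0.09296239 0.60198452 0.82653271] 2
wrist [[283.69196957300164, 0.0, 318.13483918213467], [0.0, 283.69196957300164, 196.2612761493127], [0.0, 0.0, 1.0]] -0.05135626220583845 [[ 3.26040165e-01 -9.45355784e-01 -5.03501746e-04]
 [-9.05412780e-01 -3.12417467e-01  2.87442210e-01]
 [-2.71892459e-01 -9.32618286e-02 -9.57797850e-01]] [-0.54956407 -0.03643354  0.37920224] 3
```

View pics/side0.png

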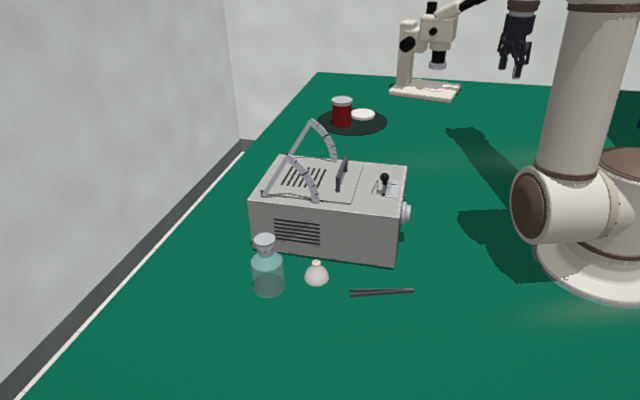

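View pics/top0.png

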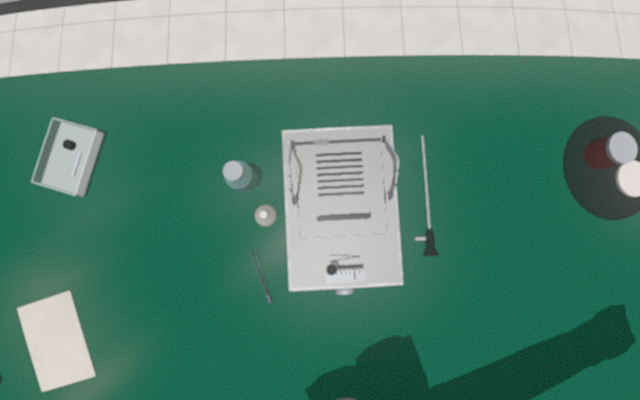

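View pics/wrist0.png

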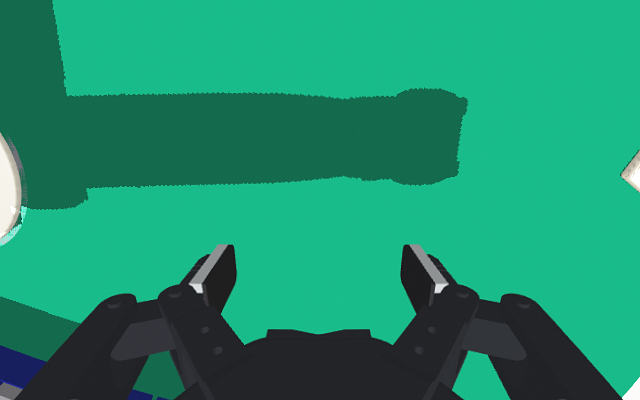

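The side view shows the box at about (330,200), with the ball at (384,178) and the handle at (342,175). In the top view the deck corners are near (282,130), (392,125), (402,285) and (289,291). The ball is at (332,269), the handle runs from (317,217) to (370,215), and the scale plate is at (345,274). Next I'll fit the box pose.

```bash
cat > h.py <<'E'
import numpy as np, cv2
from workcell import r
def proj(c,X):
    X=np.atleast_2d(X); P=X@np.array(c["R"]).T+np.array(c["t"]); u=P[:,:2]/P[:,2:]
    u=u*(1+c["k1"]*(u**2).sum(1,keepdims=True)); m=np.array(c["mtx"])
    return u*[m[0,0],m[1,1]]+[m[0,2],m[1,2]]
def ray(c,p):
    m=np.array(c["mtx"]); d=(np.array(p,float)-[m[0,2],m[1,2]])/[m[0,0],m[1,1]]
    u=d.copy()
    for _ in range(20): u=d/(1+c["k1"]*(u@u))
    R=np.array(c["R"]); o=-R.T@np.array(c["t"]); v=R.T@np.array([u[0],u[1],1]); return o,v/np.linalg.norm(v)
def atz(c,p,z):
    o,v=ray(c,p); return o+v*(z-o[2])/v[2]
def tri(obs):
    A=np.zeros((3,3));b=np.zeros(3)
    for c,p in obs:
        o,v=ray(c,p);M=np.eye(3)-np.outer(v,v);A+=M;b+=M@o
    return np.linalg.solve(A,b)
def box2w(q,X):
    x,y,a=q; X=np.atleast_2d(X); ca,sa=np.cos(a),np.sin(a)
    return np.c_[x+ca*X[:,0]-sa*X[:,1], y+sa*X[:,0]+ca*X[:,1], X[:,2]]
E
python3 - <<'E'
from h import *
top=r.camera("top"); side=r.camera("side")
for n in ["light_source","lamp_cover","iris_lever","iris_knob","cover_handle","long_line","endoscope","pump_bottle","spare_lamp","tweezers"]:
    for nm,c in(("top",top),("side",side)):
        f=r.find_in(c,n)[:2]
        print(n,nm,[(round(d["p"],2),np.round(np.array(d["bbox"])*[640,400,640,400],1).tolist()) for d in f])
for nm,c in(("top",top),("side",side)):
    s=r.silhouettes(c,"light_source")
    if s: np.save(f"sil_{nm}.npy",s[0]["pixels"])
    im=c["frame"].copy()
    x0,y0,x1,y1=(270,110,410,300) if nm=="top" else (235,110,425,275)
    cv2.imwrite(f"pics/{nm}1.png",cv2.resize(im[y0:y1,x0:x1],None,fx=3 if nm=="top" else 4,fy=3 if nm=="top" else 3.6,interpolation=cv2.INTER_CUBIC))
    if s:
        im[s[0]["pixels"]]=im[s[0]["pixels"]]//2+np.array([0,0,120],np.uint8)
E
```

```text
light_source top [(0.64, [279.8, 122.9, 125.1, 170.8])]
light_source side [(0.85, [245.5, 118.7, 167.3, 151.4]), (0.39, [267.4, 155.5, 92.8, 48.5])]
lamp_cover top [(0.59, [293.2, 142.7, 94.4, 95.7])]
lamp_cover side [(0.97, [265.0, 156.7, 96.8, 49.4]), (0.61, [246.2, 118.9, 166.4, 147.8])]
iris_lever top [(0.65, [328.8, 263.3, 5.5, 11.6])]
iris_lever side []
iris_knob top [(0.39, [327.0, 264.5, 11.3, 10.5])]
iris_knob side [(0.62, [243.2, 119.8, 167.8, 149.4]), (0.48, [376.0, 173.6, 12.9, 17.1])]
cover_handle top [(0.85, [294.7, 142.9, 92.4, 94.7])]
cover_handle side [(0.76, [268.2, 155.2, 94.3, 52.0])]
long_line top [(0.61, [281.7, 127.1, 121.3, 166.9])]
long_line side [(0.57, [246.7, 119.7, 163.5, 147.1])]
endoscope top [(0.95, [416.4, 138.8, 21.6, 114.5])]
endoscope side [(0.61, [244.3, 120.5, 165.5, 146.2])]
pump_bottle top [(0.74, [296.2, 143.6, 90.7, 93.6]), (0.71, [222.7, 160.0, 35.6, 29.1])]
pump_bottle side [(0.74, [247.6, 118.6, 162.4, 149.8]), (0.66, [252.2, 234.5, 29.4, 64.9])]
spare_lamp top [(0.55, [251.4, 203.8, 23.1, 23.7])]
spare_lamp side [(0.59, [301.7, 259.4, 25.5, 27.0])]
tweezers top [(0.67, [253.8, 261.9, 16.3, 39.5])]
tweezers side [(0.79, [348.8, 289.3, 66.9, 6.7])]
```

```bash
cat > fit.py <<'E'
from h import *
from scipy.optimize import minimize
import sys
top=r.camera("top"); side=r.camera("side")
st=np.load("sil_top.npy"); ss=np.load("sil_side.npy")
C=np.array([[x,y,z] for x in(-.16,.155) for y in(-.11,.11) for z in(0,.135)])
# deck rows of silhouette contour hull corners
def mask(q,c):
    p=proj(c,box2w(q,C)); m=np.zeros((1600,2560),np.uint8)
    cv2.fillConvexPoly(m,cv2.convexHull((p*4).astype(np.int32)),1); return cv2.resize(m.astype(np.float32),(640,400),interpolation=cv2.INTER_AREA)
def cost(q):
    return sum(np.abs(mask(q,c)-s).sum() for c,s in((top,st),(side,ss)))
q0=np.r_[atz(top,(341,208),.135)[:2],0.]
best=None
for a in np.linspace(-.25,.25,7):
    m=minimize(cost,[q0[0],q0[1],a],method="Nelder-Mead",options=dict(initial_simplex=[[q0[0]+d,q0[1]+e,a+f] for d,e,f in((0,0,0),(.02,0,0),(0,.02,0),(0,0,.1))],xatol=1e-4,fatol=1))
    if best is None or m.fun<best.fun: best=m
q=best.x; print(q,best.fun,st.sum(),ss.sum())
np.save("q.npy",q)
E
python3 fit.py
```

```text
[0.57640853 0.0178804  0.01688285] 1673.75 18299 15023
```

```bash
cat > ov.py <<'E'
from h import *
q=np.load("q.npy"); q=q
top=r.camera("top"); side=r.camera("side")
C=[[-.16,-.11,.135],[-.16,.11,.135],[.155,.11,.135],[.155,-.11,.135]]
H=[[-.025,-.045,.1745],[-.025,.045,.1745]]
L=[[-.12,-.017,.135]]
S=[[-.12,.06*np.tan(v),.135] for v in (-.42,.42)]
k=tri([(top,(332,269.2)),(side,(383.7,178.5))]); 
kb=k-box2w(q,[[-.12,0,.075]])[0]; ca,sa=np.cos(q[2]),np.sin(q[2])
print("knob",k,"rel pivot",ca*kb[0]+sa*kb[1],-sa*kb[0]+ca*kb[1],kb[2])
for nm,c in(("top",top),("side",side)):
    x0,y0,x1,y1=(270,110,410,300) if nm=="top" else (235,110,425,275)
    f=4 if nm=="side" else 3.1
    im=cv2.resize(c["frame"][y0:y1,x0:x1],None,fx=f,fy=f if nm=="top" else 3.6,interpolation=cv2.INTER_CUBIC)
    fy=f if nm=="top" else 3.6
    T=lambda X:[tuple(int(v) for v in ((p-[x0,y0]+.5)*[f,fy])) for p in proj(c,box2w(q,X))]
    cv2.polylines(im,[np.array(T(C))],True,(0,0,255),1)
    for P,col in((H,(255,0,0)),(L,(0,255,255)),(S,(255,0,255))):
        for p in T(P): cv2.circle(im,p,3,col,-1)
    cv2.imwrite(f"pics/{nm}2.png",im)
E
python3 ov.py
```

```text
knob [0.45791156 0.04245511 0.17012593] rel pivot 0.0019347853015658596 0.026571677310690208 0.09512593153673594
```

View pics/top2.png

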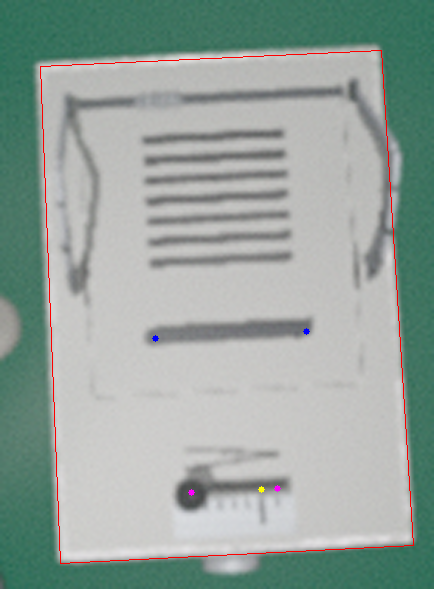

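View pics/side2.png

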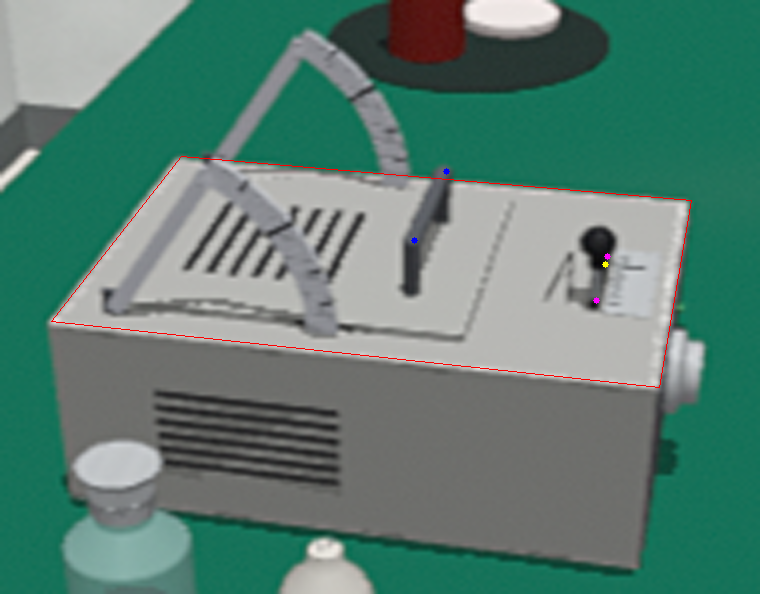

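The box fit is x=0.576, y=0.018, yaw≈0.017, and the overlay agrees to 2–3 mm. The lever reads about +0.26. I'll turn the tool towards the box axes and begin the approach.

```bash
python3 -m jog '[[[0.02,-0.02,0,0.1,-1],[0.02,-0.03,0,0.1,-1],[0.018,-0.037,0,0.1,-1]]]' 20; python3 -c "
from workcell import r
print(r.get_state()['joints'])"
```

```text
time_s: 1.8
ee_pos: [0.2168, -0.424, 0.4019]
ee_rot: [-0.001, 1.0, 0.01, -0.001]
ft_force: [1.2, -0.9, 0.1]
finger_gap: 0.997
[-1.09783689e+00 -8.87609290e-02 -4.95613877e-03  1.65652906e+00
 -8.47775526e-04  2.02393674e+00]
```

```bash
python3 -m jog '[[[0.0156,-0.0297,0,-0.125,-1],[0.019,-0.0275,0,-0.125,-1],[0.0225,-0.025,0,-0.125,-1],[0.0254,-0.022,0,-0.125,-1],[0.028,-0.0186,0,-0.125,-1]]]'
cat > st.py <<'E'
from h import *
s=r.get_state(); w,x,y,z=s["ee_rot"]
th=np.arctan2(2*(x*y+w*z),1-2*(y*y+z*z)); print("t",s["time_s"],"pos",np.round(s["ee_pos"],4),"th",round(th,4),"J",np.round(s["joints"],3),"F",np.round(s["ft_force"],2),"gap",round(s["finger_gap"]*85,1))
E
python3 st.py
```

```text
time_s: 2.22
ee_pos: [0.294, -0.2666, 0.4022]
ee_rot: [-0.0, 0.95, 0.311, -0.0]
ft_force: [1.3, -0.8, 0.4]
finger_gap: 1.002
t 2.2167 pos [ 0.294  -0.2666  0.4022] th 0.6319 J [-0.737 -0.276 -0.164  1.683  0.     1.773] F [ 1.27 -0.79  0.43] gap 85.1
```

```bash
python3 -m jog '[[[0.0227,-0.0107,0,-0.125,-1],[0.0238,-0.0078,0,-0.125,-1],[0.0246,-0.0047,0,-0.125,-1],[0.025,-0.0017,0,-0.125,-1],[0.025,0.0014,0,-0.125,-1]]]'; python3 st.py
```

```text
time_s: 2.63
ee_pos: [0.3551, -0.1486, 0.4035]
ee_rot: [0.001, 0.809, 0.588, 0.001]
ft_force: [0.3, -0.8, 0.3]
finger_gap: 1.002
t 2.6333 pos [ 0.3551 -0.1486  0.4035] th 1.2574 J [-0.396 -0.306 -0.184  1.689  0.     1.488] F [ 0.31 -0.84  0.3 ] gap 85.2
```

```bash
python3 -m jog '[[[0.0199,0.003,0,-0.125,-1],[0.0194,0.0054,0,-0.125,-1],[0.0186,0.0078,0,-0.125,-1],[0.0175,0.0101,0,-0.125,-1],[0.016,0.0121,0,-0.125,-1]]]'; python3 st.py
```

```text
time_s: 3.05
ee_pos: [0.4013, -0.0521, 0.4045]
ee_rot: [0.003, 0.589, 0.808, 0.001]
ft_force: [0.2, -0.5, -0.1]
finger_gap: 1.002
t 3.05 pos [ 0.4013 -0.0521  0.4045] th 1.8826 J [-1.290e-01 -2.610e-01 -1.470e-01  1.678e+00 -1.000e-03  1.130e+00] F [ 0.18 -0.46 -0.13] gap 85.1
```

```bash
python3 -m jog '[[[0.0074,0.0081,0,-0.125,-1],[0.0063,0.009,0,-0.125,-1],[0.0051,0.0097,0,-0.125,-1],[0.0039,0.0103,0,-0.125,-1],[0.0026,0.0107,0,-0.125,-1]]]'; python3 -m jog '[[[0,0.004,0,-0.125,-1],[0,0.004,0,-0.125,-1],[0,0.004,0,-0.125,-1],[0,0.004,0,-0.125,-1],[0,0.004,0,-0.125,-1]]]';  python3 st.py
```

```text
time_s: 3.47
ee_pos: [0.4301, 0.0004, 0.4051]
ee_rot: [0.004, 0.312, 0.95, 0.0]
ft_force: [-0.2, -0.3, 0.0]
finger_gap: 1.001
time_s: 3.88
ee_pos: [0.4385, 0.0211, 0.4051]
ee_rot: [0.004, 0.005, 1.0, -0.001]
ft_force: [-0.2, -0.1, 0.1]
finger_gap: 1.006
t 3.8833 pos [0.4385 0.0211 0.4051] th 3.1325 J [ 4.800e-02 -1.810e-01 -8.100e-02  1.663e+00 -1.000e-03  5.700e-02] F [-0.21 -0.14  0.1 ] gap 85.5
```

Run:
```python
from h import *
for n in ("wrist","top"):
    c=r.camera(n)
    im=c["frame"].copy()
    print(-np.array(c["R"]).T@c["t"])
    for t in ("iris_knob","cover_handle"):
        print(n,t,[(round(d["p"],2),np.round(np.array(d["bbox"])*[640,400,640,400],1).tolist()) for d in r.find_in(c,t)[:3]])
    q=np.load("q.npy")
    for X in ([-.12,-.017,.135],[-.025,-.045,.1745],[-.025,.045,.1745],[-.12,.0275,.1763],[-.16,-.11,.135],[-.16,.11,.135]):
        p=proj(c,box2w(q,[X]))[0]; print(X,p)
        cv2.circle(im,tuple(int(v) for v in p),2,(0,0,255),-1)
    cv2.imwrite(f"pics/{n}3.png",im)
```

```text
[0.36629201 0.02208093 0.37388629]
wrist iris_knob [(0.97, [329.5, 211.6, 31.4, 35.9])]
wrist cover_handle [(0.57, [230.5, 272.9, 171.4, 69.2])]
[-0.12, -0.017, 0.135] [293.80079811 214.5642569 ]
[-0.025, -0.045, 0.1745] [264.09470674 332.49814543]
[-0.025, 0.045, 0.1745] [366.83551499 330.51370066]
[-0.12, 0.0275, 0.1763] [347.79246739 232.45760032]
[-0.16, -0.11, 0.135] [185.05174337 173.94261258]
[-0.16, 0.11, 0.135] [438.80747678 167.3378332 ]
[0.52527617 0.06884828 0.87950471]
top iris_knob [(0.57, [323.6, 265.6, 15.2, 11.3])]
top cover_handle [(0.65, [294.7, 140.9, 93.4, 93.8])]
[-0.12, -0.017, 0.135] [353.87075029 267.27882785]
[-0.025, -0.045, 0.1745] [368.29507834 216.50306634]
[-0.025, 0.045, 0.1745] [319.52751748 218.85325395]
[-0.12, 0.0275, 0.1763] [331.6608099  270.51260562]
[-0.16, -0.11, 0.135] [403.02081224 285.59905548]
[-0.16, 0.11, 0.135] [288.96338162 291.28353803]
```

View pics/wrist3.png

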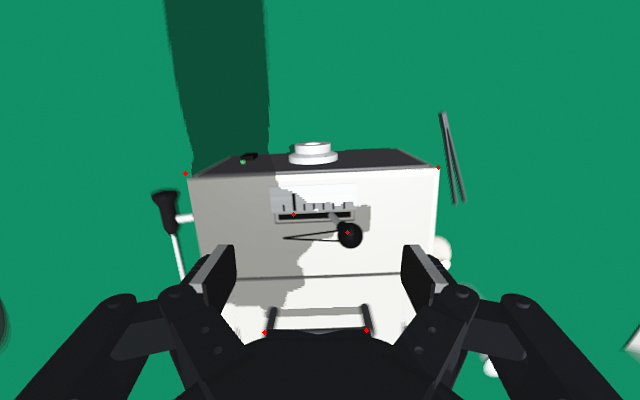

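The wrist view shows the ball at about (350,236), the long line near (293,203), and the deck's front corners near (188,180) and (439,168). The yaw looks slightly underestimated, so I'll refine it.

Run:
```python
import cv2
c=cv2.imread("pics/wrist3.png"); 
from h import *
c=r.camera("wrist"); 
cv2.imwrite("pics/wrist4.png",cv2.resize(c["frame"][140:300,175:450],None,fx=2.9,fy=2.9,interpolation=cv2.INTER_CUBIC))
t=r.camera("top")
cv2.imwrite("pics/top4.png",cv2.resize(t["frame"][120:300,275:410],None,fx=3.3,fy=3.3,interpolation=cv2.INTER_CUBIC))
```

```text
(no output)
```

View pics/wrist4.png

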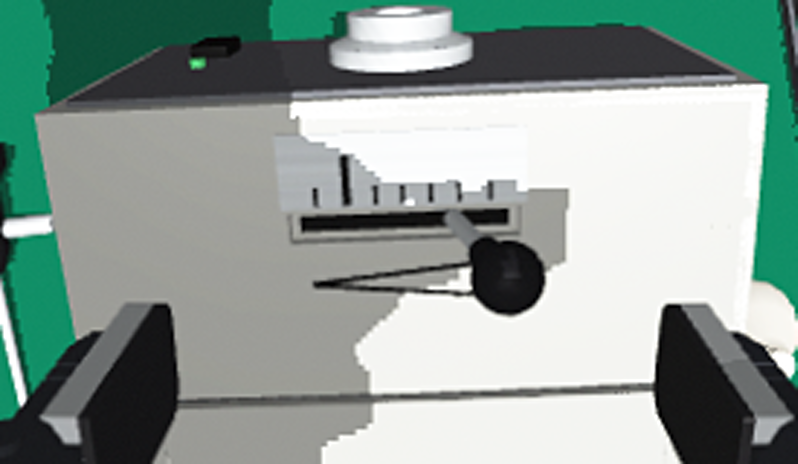

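View pics/top4.png

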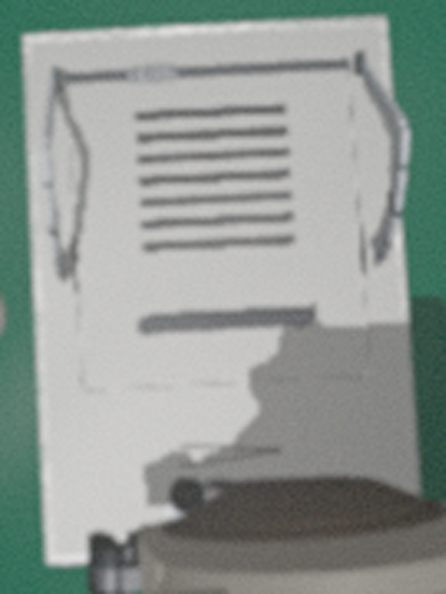

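```bash
cat > ref.py <<'E'
from h import *
from scipy.optimize import least_squares
w=r.camera("wrist"); t=r.camera("top")
ob=[(w,(187.8,179.4),(-.16,-.11,.135)),(w,(439.1,169),(-.16,.11,.135)),(w,(314.3,215.5),(-.12,0,.135)),
(t,(281.7,129.7),(.155,.11,.135)),(t,(392,124.3),(.155,-.11,.135)),(t,(289,291),(-.16,.11,.135))]
def f(p):
    o=[proj(c,box2w(p[:3],[X]))[0]-u for c,u,X in ob]
    for u,s in (((316.9,218.5),1),((369.9,215.2),-1)): o.append(proj(t,box2w(p[:3],[[-.025,s*p[3],.1745]]))[0]-u)
    return np.concatenate(o)
m=least_squares(f,[.576,.018,.017,.047],x_scale=[.01,.01,.01,.01],loss="soft_l1"); print(m.x); print(np.round(f(m.x),1).reshape(-1,2))
q=m.x[:3]; np.save("q.npy",q)
# ball
o,v=ray(w,(175+509/2.9,140+277/2.9))
for z in (.174,.1765,.18):
    X=o+v*(z-o[2])/v[2]; d=X-box2w(q,[[-.12,0,.075]])[0]; ca,sa=np.cos(q[2]),np.sin(q[2]); print(z,X,ca*d[0]+sa*d[1],-sa*d[0]+ca*d[1], np.arcsin((-sa*d[0]+ca*d[1])/.105))
for nme,X in (("ball tgt",[-.12,.105*np.sin(-.28),.075+.105*np.cos(.28)]),("handle0",[-.025,0,.1745]),("h35",[.125-.150*np.cos(.611)+.036*np.sin(.611),0,.1385+.15*np.sin(.611)+.036*np.cos(.611)])): print(nme,box2w(q,[X])[0])
E
python3 ref.py
```

```text
[0.57874458 0.01900488 0.02064217 0.04894993]
[[-1.2 -1.1]
 [ 0.4 -0.3]
 [-0.1  1.2]
 [-0.2  0.2]
 [-0.5  0.1]
 [-0.3 -0.7]
 [-0.1 -0.7]
 [-0.1 -0.2]]
0.174 [0.45967843 0.04514075 0.174     ] 0.0014986757903945117 0.02858790886915306 0.27574700624052717
0.1765 [0.45850881 0.0448546  0.1765    ] 0.000323393905977763 0.028325956901026326 0.2731552251549938
0.18 [0.45687133 0.04445398 0.18      ] -0.0013220007322057182 0.027959224145648897 0.26952988616297396
ball tgt [ 0.45936909 -0.01248316  0.17591082]
handle0 [0.55374991 0.01848887 0.1745    ]
h35 [0.60153124 0.01947532 0.25403971]
```

```bash
python3 -m jog '[[[-0.0095,0.012,0,-0.03,-1],[-0.0095,0.012,0.01,0,-1],[0,0,0.03,0,-1],[0,0,0.02,0,-1],[0,0,0,0,-1]]]' 20; python3 st.py
```

```text
time_s: 4.8
ee_pos: [0.4608, 0.0472, 0.3448]
ee_rot: [0.006, -0.007, 1.0, -0.0]
ft_force: [0.0, 0.1, -0.5]
finger_gap: 1.002
t 4.8 pos [0.4608 0.0472 0.3448] th -3.1268 J [ 1.020e-01 -1.420e-01 -1.640e-01  1.537e+00 -1.000e-03  8.800e-02] F [ 0.02  0.13 -0.49] gap 85.2
```

```bash
python3 -m jog '[[[0.004,-0.0023,0.014,0,-1],[0,0,0,0,-1]]]' 20; python3 st.py; python3 -m jog '[[[0,0,0,0,1],[0,0,0,0,1],[0,0,0,0,1],[0,0,0,0,1],[0,0,0,0,1]]]' 20; python3 st.py
python3 - <<'E'
from h import *
c=r.camera("wrist"); cv2.imwrite("pics/wrist5.png",c["frame"])
E
```

```text
time_s: 4.97
ee_pos: [0.4574, 0.0457, 0.3306]
ee_rot: [0.006, -0.008, 1.0, -0.0]
ft_force: [-0.3, 0.8, -0.3]
finger_gap: 1.004
t 4.9667 pos [0.4574 0.0457 0.3306] th -3.1255 J [ 1.000e-01 -1.510e-01 -1.990e-01  1.512e+00 -1.000e-03  8.400e-02] F [-0.33  0.75 -0.33] gap 85.3
time_s: 5.38
ee_pos: [0.4588, 0.0463, 0.3358]
ee_rot: [0.008, -0.008, 1.0, 0.0]
ft_force: [-0.5, 0.3, 0.0]
finger_gap: 0.295
t 5.3833 pos [0.4588 0.0463 0.3358] th -3.1252 J [ 1.010e-01 -1.500e-01 -1.880e-01  1.516e+00 -1.000e-03  8.500e-02] F [-0.46  0.31  0.04] gap 25.0
```

View pics/wrist5.png

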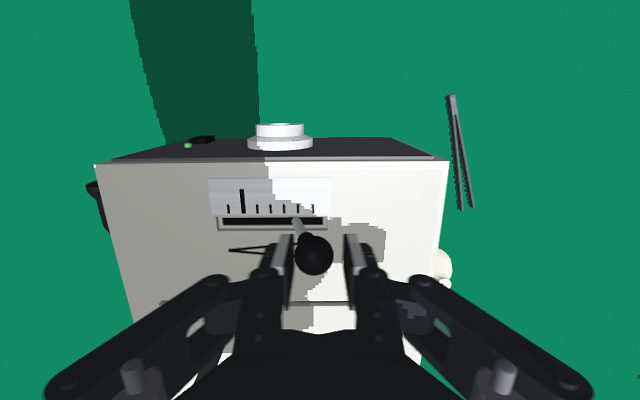

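The ball at (314,255) sits between the pads, which are still closing. The TCP has drifted up about 5 mm, so I'll compensate.

```bash
python3 -m jog '[[[0,0,0.004,0,1],[0,0,0.002,0,1],[0,0,0.001,0,1]]]' 20; python3 st.py
```

```text
time_s: 5.68
ee_pos: [0.4588, 0.0468, 0.3341]
ee_rot: [0.012, -0.008, 1.0, 0.002]
ft_force: [-3.6, -1.2, 2.2]
finger_gap: 0.215
t 5.6833 pos [0.4588 0.0468 0.3341] th -3.1247 J [ 1.010e-01 -1.550e-01 -1.960e-01  1.506e+00  1.000e-03  8.400e-02] F [-3.63 -1.19  2.24] gap 18.3
```

```bash
python3 -m jog '[[[0,-0.012,0,0,1],[0,-0.012,0.001,0,1],[0,-0.012,0.001,0,1],[0,-0.012,0.001,0,1]]]' 20; python3 st.py;  python3 -m jog '[[[0,-0.006,0.001,0,1],[0,0,0.001,0,1]]]' 20; python3 st.py
python3 - <<'E'
from h import *
c=r.camera("wrist"); cv2.imwrite("pics/wrist6.png",c["frame"])
cv2.imwrite("pics/wrist6z.png",cv2.resize(c["frame"][140:300,175:450],None,fx=2.9,fy=2.9,interpolation=cv2.INTER_CUBIC))
q=np.load("q.npy"); print("linetop",proj(c,box2w(q,[[-.12,-.017,.135]])))
E
```

```text
time_s: 6.02
ee_pos: [0.4592, 0.0009, 0.336]
ee_rot: [0.015, -0.011, 1.0, 0.006]
ft_force: [1.2, 4.8, -1.8]
finger_gap: 0.214
t 6.0167 pos [0.4592 0.0009 0.336 ] th -3.1197 J [-1.000e-03 -1.630e-01 -1.990e-01  1.505e+00  1.300e-02 -2.300e-02] F [ 1.15  4.79 -1.84] gap 18.1
time_s: 6.18
ee_pos: [0.4593, -0.0063, 0.3353]
ee_rot: [0.016, -0.01, 1.0, 0.007]
ft_force: [-5.3, -0.2, 11.5]
finger_gap: 0.218
t 6.1833 pos [ 0.4593 -0.0063  0.3353] th -3.1209 J [-0.018 -0.164 -0.201  1.502  0.015 -0.038] F [-5.3  -0.18 11.5 ] gap 18.5
linetop [[322.64110479 219.26284552]]
```

View pics/wrist6z.png

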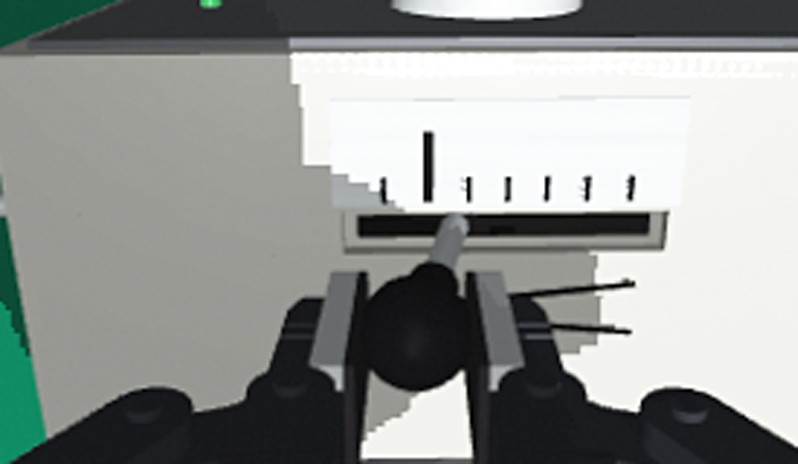

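The stem meets the slot at zoomed (455,222) and the long line is at (428,165), so the lever reads about −0.19. It needs roughly 9 mm more at the ball.

```bash
python3 -m jog '[[[0,-0.006,-0.001,0,1],[0,-0.003,0,0,1],[0,0,0,0,1]]]' 20; python3 st.py
cat > wz.py <<'E'
from h import *
import sys
c=r.camera("wrist")
cv2.imwrite(f"pics/{sys.argv[1]}.png",cv2.resize(c["frame"][140:300,175:450],None,fx=2.9,fy=2.9,interpolation=cv2.INTER_CUBIC))
q=np.load("q.npy"); print("line pt zoomed",(proj(c,box2w(q,[[-.12,-.017,.135]]))[0]-[175,140])*2.9,"ball tgt zoomed",(proj(c,box2w(q,[[-.12,-.029,.1759]]))[0]-[175,140])*2.9)
E
python3 wz.py w7
```

```text
time_s: 6.48
ee_pos: [0.4593, -0.0149, 0.3347]
ee_rot: [0.015, -0.011, 1.0, 0.008]
ft_force: [0.3, 0.4, 1.9]
finger_gap: 0.211
t 6.4833 pos [ 0.4593 -0.0149  0.3347] th -3.1207 J [-0.037 -0.162 -0.201  1.503  0.018 -0.058] F [0.34 0.39 1.92] gap 17.9
line pt zoomed [465.33167433 232.91004625] ball tgt zoomed [413.27931595 326.60341531]
```

View pics/w7.png

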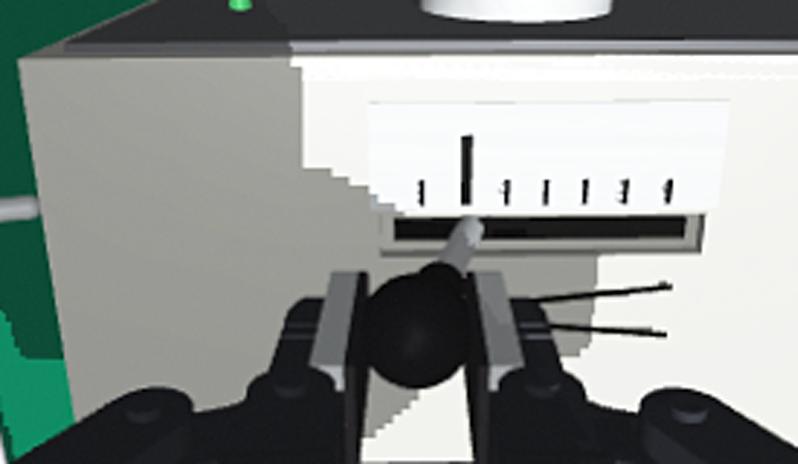

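The stem is at (470,230) against the long line at 465, and the ball is at (415,330) against a target of (413,327). That puts the lever at about −0.27. I'll nudge it 1 mm, release, rise, and look again.

```bash
python3 -m jog '[[[0,-0.001,0,0,1],[0,0,0,0,1]]]' 20; python3 -m jog '[[[0,0,0,0,0.2],[0,0,0,0,-0.5],[0,0,0,0,-1],[0,0,0,0,-1],[0,0,0,0,-1]]]'; python3 -m jog '[[[0,0,0,0,-1],[0,0,-0.02,0,-1],[0,0,-0.03,0,-1],[0,0,-0.02,0,-1]]]'; python3 st.py; python3 wz.py w8
```

```text
time_s: 6.7
ee_pos: [0.4593, -0.0156, 0.3347]
ee_rot: [0.014, -0.011, 1.0, 0.008]
ft_force: [-1.5, 0.1, 0.3]
finger_gap: 0.213
time_s: 7.12
ee_pos: [0.4594, -0.0159, 0.3352]
ee_rot: [0.015, -0.01, 1.0, 0.006]
ft_force: [0.2, 0.1, -0.9]
finger_gap: 0.906
time_s: 7.45
ee_pos: [0.4566, -0.0168, 0.4027]
ee_rot: [0.011, -0.01, 1.0, 0.006]
ft_force: [0.6, -0.0, 1.2]
finger_gap: 0.999
t 7.45 pos [ 0.4566 -0.0168  0.4027] th -3.1211 J [-0.04  -0.148 -0.057  1.64   0.014 -0.061] F [ 0.57 -0.03  1.18] gap 84.9
line pt zoomed [457.74556755 157.94399192] ball tgt zoomed [420.20831039 206.93986072]
```

View pics/w8.png

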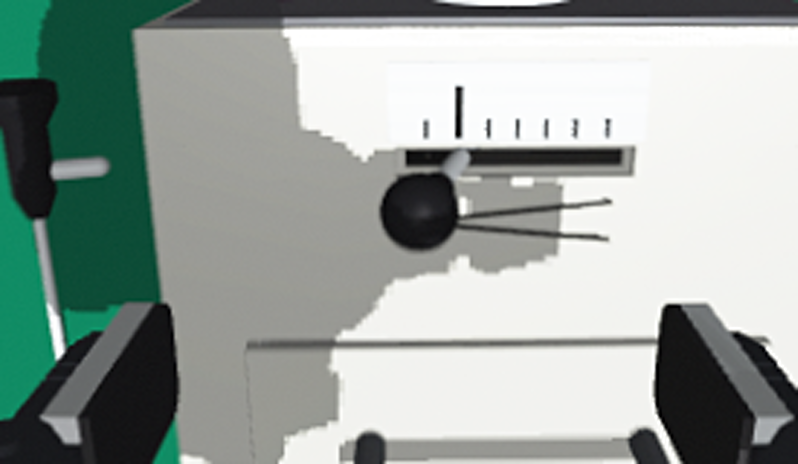

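The lever now stands at about −0.275: the stem crosses at (460,158) against the line at 458, and the ball is at (420,211) against a predicted (420,207). Next I'll turn the tool by 90° for the handle.

```bash
python3 -m jog '[[[0,0,0,0.121,-1],[0,0,0,0.121,-1],[0,0,0,0.121,-1],[0,0,0,0.121,-1],[0,0,0,0.121,-1]]]'; python3 -m jog '[[[0,0,0,0.121,-1],[0,0,0,0.121,-1],[0,0,0,0.121,-1],[0,0,0,0.121,-1],[0,0,0,0.121,-1]]]';python3 -m jog '[[[0,0,0,0.121,-1],[0,0,0,0.121,-1],[0,0,0,0.121,-1]]]'; python3 st.py
```

```text
time_s: 7.92
ee_pos: [0.4572, -0.017, 0.4088]
ee_rot: [0.013, 0.296, 0.955, 0.011]
ft_force: [-0.1, -0.1, 0.2]
finger_gap: 1.0
time_s: 8.33
ee_pos: [0.4574, -0.0171, 0.4082]
ee_rot: [0.01, 0.575, 0.818, 0.014]
ft_force: [-0.6, -1.4, 1.2]
finger_gap: 0.998
time_s: 8.58
ee_pos: [0.4574, -0.0171, 0.4077]
ee_rot: [0.007, 0.717, 0.696, 0.015]
ft_force: [-0.0, -0.2, 0.6]
finger_gap: 1.001
t 8.5833 pos [ 0.4574 -0.0171  0.4077] th 1.5411 J [-0.04  -0.15  -0.049  1.64   0.013  1.56 ] F [-0.04 -0.18  0.62] gap 85.1
```

```bash
python3 -m jog '[[[0.012,0.03,0,-0.05,-1],[0.012,0.03,0,0,-1],[0.012,0.03,0,0,-1],[0,0,0,0,-1]]]' 40
cat > g.py <<'E'
from h import *
from scipy.spatial.transform import Rotation as Ro
import sys
s=r.get_state(); w,x,y,z=s["ee_rot"]; M=Ro.from_quat([x,y,z,w]).as_matrix()
g=np.array(s["ee_pos"])+.155*M[:,2]; q=np.load("q.npy")
print("t",round(s["time_s"],2),"grasp",np.round(g,4),"zaxis",np.round(M[:,2],3),"th",round(np.arctan2(M[1,0],M[0,0]),3),"F",np.round(s["ft_force"],1),"gap",round(s["finger_gap"]*85,1))
v=float(sys.argv[1]) if len(sys.argv)>1 else 0
T=box2w(q,[[.125-.15*np.cos(v)+.036*np.sin(v),0,.1385+.15*np.sin(v)+.036*np.cos(v)]])[0]
print("target",T,"tool delta",np.round(M.T@(T-g),4))
E
python3 g.py 0
python3 - <<'E'
from h import *
c=r.camera("wrist"); im=c["frame"].copy(); q=np.load("q.npy")
for y in(-.045,0,.045):
    p=proj(c,box2w(q,[[-.025,y,.1745]]))[0]; cv2.circle(im,tuple(int(v) for v in p),2,(0,0,255),-1); print(p)
cv2.imwrite("pics/w9.png",im)
c=r.camera("side"); cv2.imwrite("pics/s9.png",cv2.resize(c["frame"][60:290,210:530],None,fx=2.4,fy=2.4,interpolation=cv2.INTER_CUBIC))
E
```

```text
time_s: 8.92
ee_pos: [0.5497, 0.0193, 0.4106]
ee_rot: [0.008, 0.704, 0.71, 0.016]
ft_force: [0.9, -0.1, -0.0]
finger_gap: 1.003
t 8.92 grasp [0.5549 0.021  0.2557] zaxis [ 0.033  0.011 -0.999] th 1.581 F [ 0.9 -0.1 -0. ] gap 85.3
target [0.55374991 0.01848887 0.1745    ] tool delta [-0.0034 -0.0039  0.0811]
[313.48815957 266.75420029]
[312.52054539 214.98467227]
[311.45630404 156.73311246]
```

View pics/w9.png

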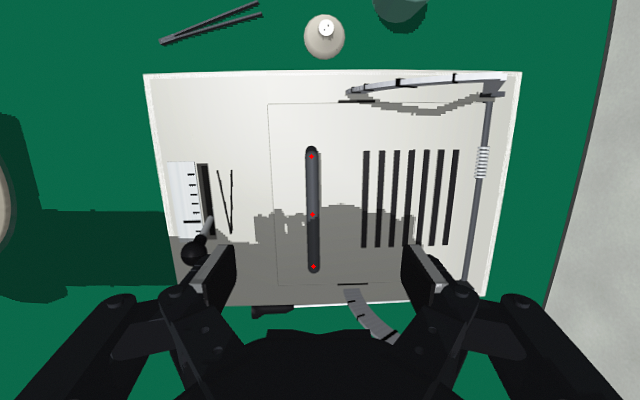

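View pics/s9.png

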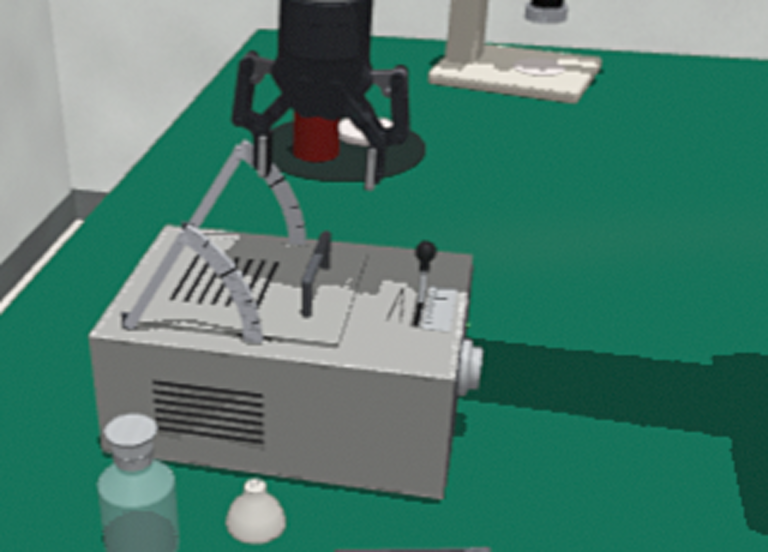

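The predicted points lie on the bar, whose ends are at (311,150) and (314,269). The jaws straddle it, so I'll descend.

```bash
python3 -m jog '[[[-0.0034,-0.004,0.02,0.01,-1],[0,0,0.03,0,-1],[0,0,0.026,0,-1],[0,0,0.002,0,-1]]]' 40; python3 g.py 0
```

```text
time_s: 9.35
ee_pos: [0.5432, 0.0145, 0.3341]
ee_rot: [0.01, 0.707, 0.706, 0.017]
ft_force: [-0.1, -1.0, 0.3]
finger_gap: 0.998
t 9.35 grasp [0.549  0.0161 0.1792] zaxis [ 0.038  0.01  -0.999] th 1.57 F [-0.1 -1.   0.3] gap 84.8
target [0.55374991 0.01848887 0.1745    ] tool delta [0.0024 0.0046 0.0049]
```

```bash
python3 -m jog '[[[0.0024,0.0046,0.005,-0.015,-1],[0,0,0.001,0,0],[0,0,0.001,0,1],[0,0,0.001,0,1],[0,0,0.001,0,1]]]' 40; python3 g.py 0;python3 -m jog '[[[0,0,0,0,1],[0,0,0,0,1],[0,0,0,0,1]]]' 40; python3 g.py 0
```

```text
time_s: 9.77
ee_pos: [0.5472, 0.0164, 0.3302]
ee_rot: [0.012, 0.702, 0.712, 0.018]
ft_force: [-0.0, -0.0, -1.2]
finger_gap: 0.455
t 9.77 grasp [0.5538 0.0179 0.1753] zaxis [ 0.043  0.01  -0.999] th 1.585 F [-0.  -0.  -1.2] gap 38.6
target [0.55374991 0.01848887 0.1745    ] tool delta [ 0.0006 -0.0001  0.0008]
time_s: 10.02
ee_pos: [0.5468, 0.0164, 0.3318]
ee_rot: [0.012, 0.702, 0.712, 0.019]
ft_force: [-7.1, -0.8, -1.2]
finger_gap: 0.102
t 10.02 grasp [0.5535 0.0179 0.1769] zaxis [ 0.043  0.01  -0.999] th 1.585 F [-7.1 -0.8 -1.2] gap 8.6
target [0.55374991 0.01848887 0.1745    ] tool delta [0.0006 0.0002 0.0025]
```

The bar is gripped (gap reading 8.6 mm, with the earlier ball reading about 2 mm low). I'll lift along the arc in small steps.

```bash
cat >> g.py <<'E'
b=np.linalg.inv(np.array([[np.cos(q[2]),-np.sin(q[2]),0],[np.sin(q[2]),np.cos(q[2]),0],[0,0,1]]))@(g-box2w(q,[[.125,0,.1385]])[0])
ang=np.arctan2(b[2],-b[0])-np.arctan2(36,150); print("v est from handle pos",round(ang,3),"radius",round(np.hypot(b[0],b[2])*1000,1),"(154.3)")
E
python3 -m jog '[[[0,0.0023,-0.0073,0,1],[0,0.003,-0.0073,0,1]]]' 40; python3 g.py 0.1
```

```text
time_s: 10.18
ee_pos: [0.5511, 0.0164, 0.3452]
ee_rot: [0.01, 0.702, 0.712, 0.017]
ft_force: [-2.2, 0.7, -5.2]
finger_gap: 0.096
t 10.18 grasp [0.5571 0.018  0.1903] zaxis [ 0.039  0.01  -0.999] th 1.586 F [-2.2  0.7 -5.2] gap 8.2
target [0.55809236 0.01857852 0.18929516] tool delta [0.0006 0.001  0.0011]
v est from handle pos 0.104 radius 155.5 (154.3)
```

```bash
python3 -m jog '[[[0,0.0034,-0.007,0,1],[0,0.0037,-0.0068,0,1],[0,0.004,-0.0067,0,1]]]' 40; python3 g.py 0.3
```

```text
time_s: 10.43
ee_pos: [0.561, 0.0166, 0.3668]
ee_rot: [0.008, 0.702, 0.712, 0.015]
ft_force: [-4.5, 0.2, -6.0]
finger_gap: 0.097
t 10.43 grasp [0.5659 0.0182 0.2118] zaxis [ 0.032  0.01  -0.999] th 1.586 F [-4.5  0.2 -6. ] gap 8.3
target [0.57108447 0.01884674 0.21722014] tool delta [ 0.0006  0.0054 -0.0052]
v est from handle pos 0.253 radius 156.2 (154.3)
```

```bash
python3 -m jog '[[[0,0.0044,-0.0062,0,1],[0,0.0046,-0.006,0,1],[0,0.0048,-0.0058,0,1]]]' 40; python3 g.py 0.5
python3 - <<'E'
from h import *
c=r.camera("side"); cv2.imwrite("pics/s10.png",cv2.resize(c["frame"][60:290,210:480],None,fx=2.6,fy=2.6,interpolation=cv2.INTER_CUBIC))
E
```

```text
time_s: 10.68
ee_pos: [0.5738, 0.0168, 0.3868]
ee_rot: [0.005, 0.702, 0.713, 0.012]
ft_force: [-7.0, 0.2, -5.2]
finger_gap: 0.1
t 10.68 grasp [0.5776 0.0184 0.2319] zaxis [ 0.024  0.011 -1.   ] th 1.586 F [-7.   0.2 -5.2] gap 8.5
target [0.58936426 0.01922413 0.2420068 ] tool delta [ 0.0007  0.012  -0.0098]
v est from handle pos 0.402 radius 156.9 (154.3)
```

View pics/s10.png

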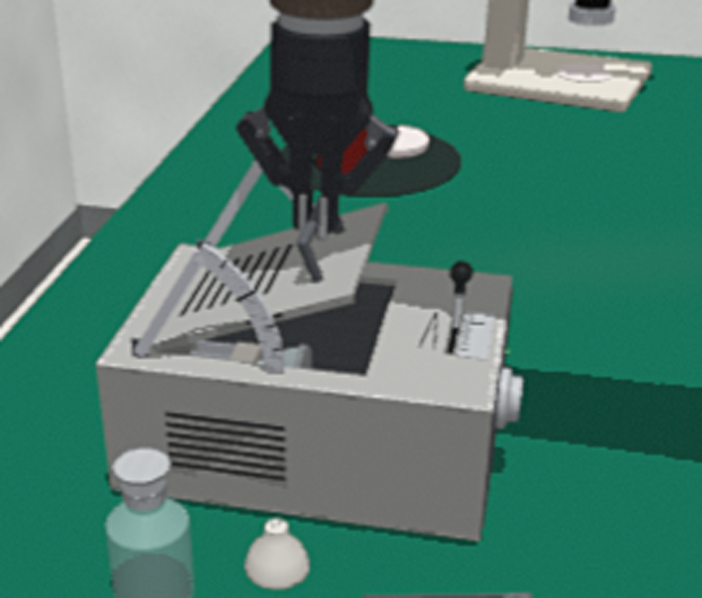

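The cover is open to about 0.4, and the lamp shows at (300,355). I'll continue with smaller steps.

```bash
python3 -m jog '[[[0,0.0052,-0.0058,0,1],[0,0.0054,-0.0056,0,1],[0,0.0056,-0.0055,0,1]]]' 40; python3 g.py 0.611
```

```text
time_s: 10.98
ee_pos: [0.5899, 0.017, 0.4058]
ee_rot: [0.003, 0.701, 0.713, 0.01]
ft_force: [-5.3, 0.6, -6.8]
finger_gap: 0.097
t 10.98 grasp [0.5927 0.0188 0.2508] zaxis [ 0.018  0.011 -1.   ] th 1.587 F [-5.3  0.6 -6.8] gap 8.3
target [0.60153124 0.01947532 0.25403971] tool delta [ 0.0006  0.0089 -0.003 ]
v est from handle pos 0.556 radius 157.9 (154.3)
```

```bash
cat > cov.py <<'E'
from h import *
import sys
q=np.load("q.npy")
def cp(v,y,a=.183,h=0.): return [.125-a*np.cos(v)+h*np.sin(v),y,.1385+a*np.sin(v)+h*np.cos(v)]
for nm,(x0,y0,x1,y1),f in (("side",(240,85,400,215),5),("top",(270,110,410,300),3)):
    c=r.camera(nm); im=cv2.resize(c["frame"][y0:y1,x0:x1],None,fx=f,fy=f,interpolation=cv2.INTER_CUBIC)
    cv2.imwrite(f"pics/{sys.argv[1]}_{nm}raw.png",im)
    for v,col in((.541,(255,0,0)),(.611,(0,0,255)),(.681,(0,200,0))):
        P=[cp(v,.084),cp(v,-.084)]
        p=((proj(c,box2w(q,P))-[x0,y0]+.5)*f); print(nm,v,np.round(p,1).tolist())
        cv2.polylines(im,[p.astype(np.int32)],False,col,1)
        hb=((proj(c,box2w(q,[cp(v,.045,.15,.036),cp(v,-.045,.15,.036)]))-[x0,y0]+.5)*f)
        cv2.polylines(im,[hb.astype(np.int32)],False,col,1)
    cv2.imwrite(f"pics/{sys.argv[1]}_{nm}.png",im)
E
python3 cov.py c1
```

```text
side 0.541 [[485.8, 378.5], [560.4, 210.2]]
side 0.611 [[468.2, 351.9], [545.6, 186.6]]
side 0.681 [[448.6, 326.1], [529.0, 163.8]]
top 0.541 [[80.4, 336.2], [377.7, 320.7]]
top 0.611 [[78.8, 323.1], [380.8, 307.4]]
top 0.681 [[77.1, 308.2], [383.7, 292.3]]
```

View pics/c1_side.png

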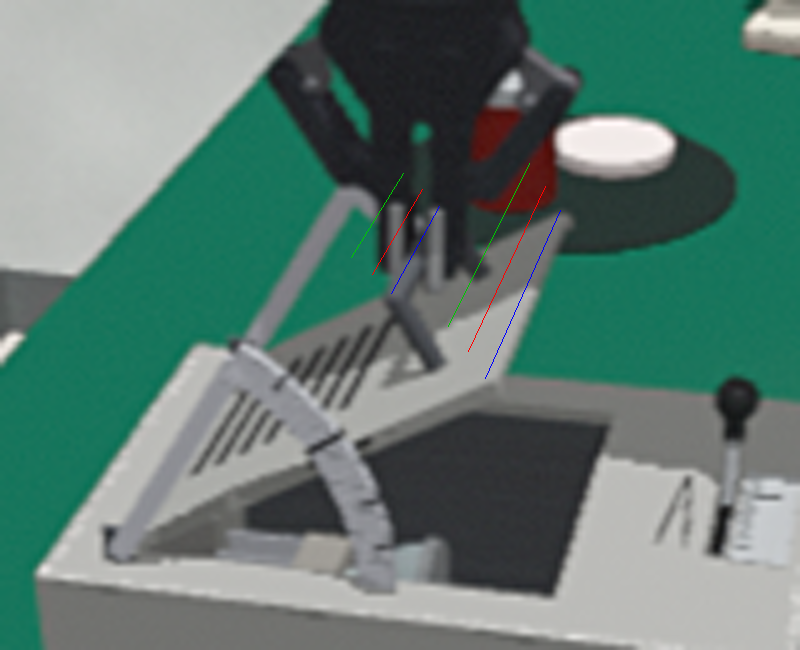

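View pics/c1_sideraw.png

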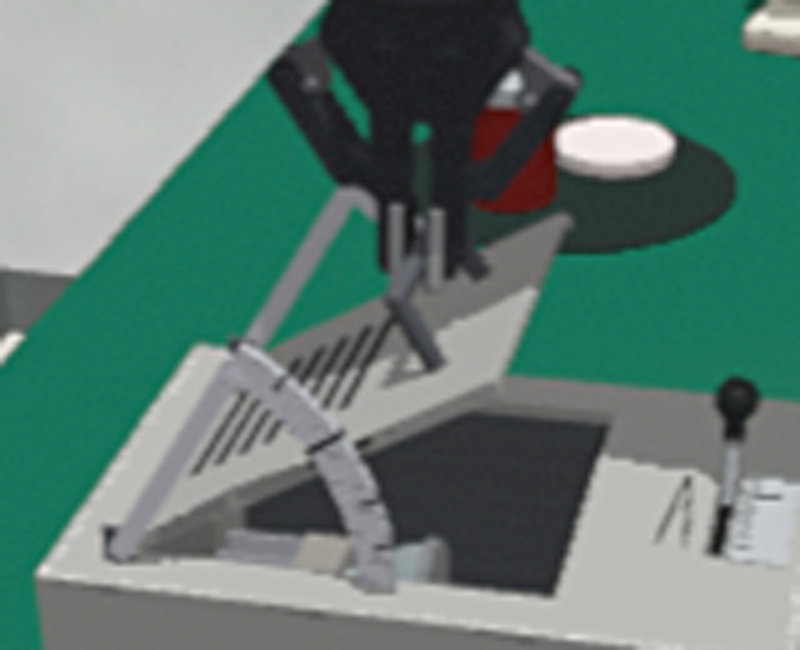

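The front edge is at (500,380)–(575,218), just short of the 0.541 overlay at (486,378)–(560,210). The cover is therefore at about 0.52, and the bar has settled a little in the grip. I'll grip harder and lift about 0.08 rad more.

```bash
python3 -m jog '[[[0,0.0045,-0.0044,0,1],[0,0.0045,-0.0044,0,1],[0,0,0,0,1]]]' 80; python3 g.py 0.611;python3 cov.py c2
```

```text
time_s: 11.33
ee_pos: [0.5992, 0.0172, 0.4142]
ee_rot: [0.001, 0.701, 0.713, 0.009]
ft_force: [-5.8, 0.7, -6.4]
finger_gap: 0.078
t 11.33 grasp [0.6013 0.019  0.2592] zaxis [ 0.013  0.011 -1.   ] th 1.587 F [-5.8  0.7 -6.4] gap 6.7
target [0.60153124 0.01947532 0.25403971] tool delta [0.0004 0.0002 0.0052]
v est from handle pos 0.631 radius 158.3 (154.3)
side 0.541 [[485.8, 378.5], [560.4, 210.2]]
side 0.611 [[468.2, 351.9], [545.6, 186.6]]
side 0.681 [[448.6, 326.1], [529.0, 163.8]]
top 0.541 [[80.4, 336.2], [377.7, 320.7]]
top 0.611 [[78.8, 323.1], [380.8, 307.4]]
top 0.681 [[77.1, 308.2], [383.7, 292.3]]
```

View pics/c2_side.png

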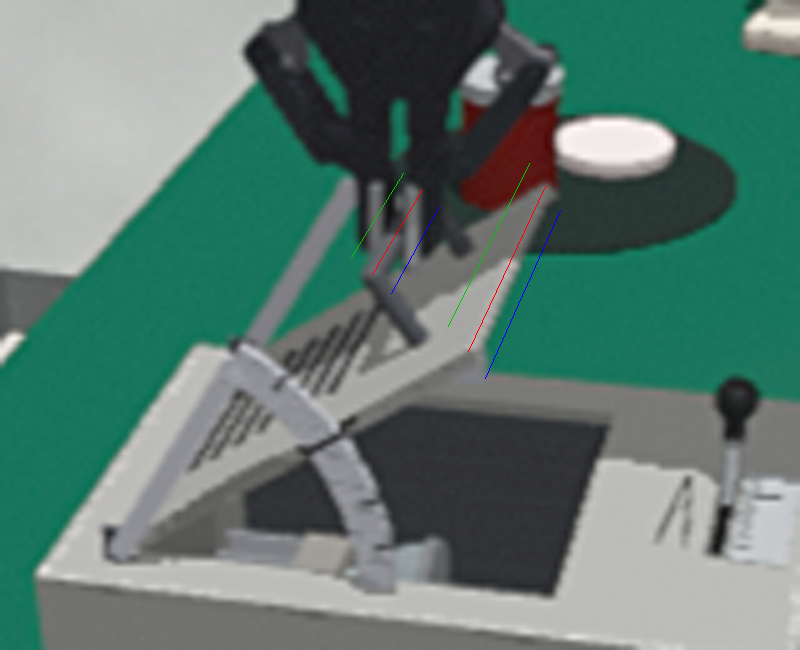

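View pics/c2_top.png

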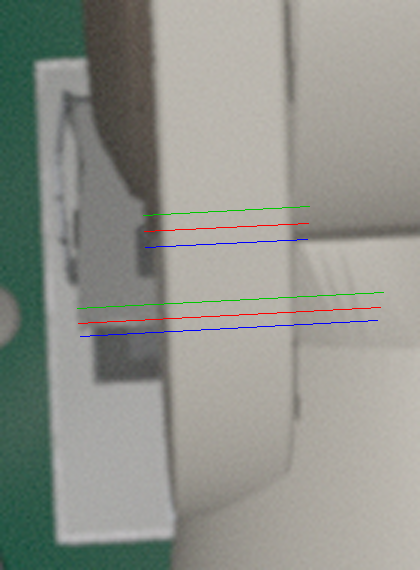

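```bash
python3 -m jog '[[[0,0.0007,-0.0007,0,1],[0,0,0,0,1],[0,0,0,0,1],[0,0,0,0,1],[0,0,0,0,1]]]' 80; python3 g.py 0.611
python3 - <<'E'
from h import *
c=r.camera("side"); cv2.imwrite("pics/s12.png",cv2.resize(c["frame"][140:210,255:355],None,fx=8,fy=8,interpolation=cv2.INTER_CUBIC))
E
```

```text
time_s: 11.85
ee_pos: [0.5988, 0.0172, 0.4128]
ee_rot: [-0.002, 0.701, 0.713, 0.006]
ft_force: [-5.3, 0.9, -7.6]
finger_gap: 0.082
t 11.85 grasp [0.5998 0.0189 0.2578] zaxis [ 0.006  0.011 -1.   ] th 1.587 F [-5.3  0.9 -7.6] gap 6.9
target [0.60153124 0.01947532 0.25403971] tool delta [0.0005 0.0018 0.0038]
v est from handle pos 0.618 radius 158.3 (154.3)
```

View pics/s12.png

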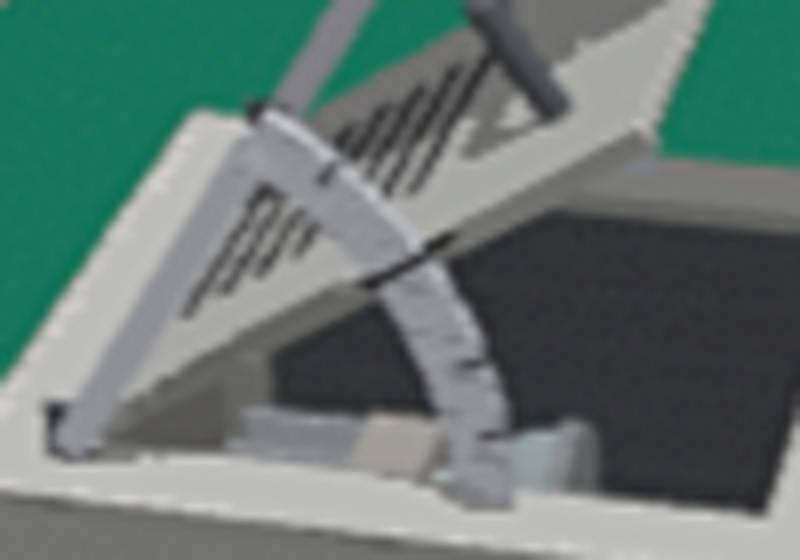

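The index mark at (415–455, 237–255) now runs straight on from the long line at (370,280). Rows with no shift sag about 0.003 rad each, so I'll lift a touch and check that it holds still.

```bash
python3 -m jog '[[[0,0.0012,-0.0012,0,1],[0,0.0012,-0.0012,0,1]]]' 80; python3 g.py 0.611; python3 cov.py c3; for i in 1 2; do python3 - <<'E'
from h import *
for i in range(5): c=r.camera("side")
E
python3 g.py; done; python3 wz.py w13
python3 - <<'E'
from h import *
c=r.camera("side"); cv2.imwrite("pics/s13.png",cv2.resize(c["frame"][100:210,255:400],None,fx=5.5,fy=5.5,interpolation=cv2.INTER_CUBIC))
E
```

```text
time_s: 12.07
ee_pos: [0.601, 0.0173, 0.4144]
ee_rot: [-0.003, 0.701, 0.713, 0.005]
ft_force: [-4.1, 0.3, -10.3]
finger_gap: 0.084
t 12.07 grasp [0.6016 0.019  0.2594] zaxis [ 0.004  0.011 -1.   ] th 1.587 F [ -4.1   0.3 -10.3] gap 7.1
target [0.60153124 0.01947532 0.25403971] tool delta [ 0.0004 -0.      0.0054]
v est from handle pos 0.634 radius 158.3 (154.3)
side 0.541 [[485.8, 378.5], [560.4, 210.2]]
side 0.611 [[468.2, 351.9], [545.6, 186.6]]
side 0.681 [[448.6, 326.1], [529.0, 163.8]]
top 0.541 [[80.4, 336.2], [377.7, 320.7]]
top 0.611 [[78.8, 323.1], [380.8, 307.4]]
top 0.681 [[77.1, 308.2], [383.7, 292.3]]
t 12.42 grasp [0.6017 0.019  0.2596] zaxis [ 0.004  0.011 -1.   ] th 1.587 F [ -4.8   0.8 -10. ] gap 6.9
target [0.55374991 0.01848887 0.1745    ] tool delta [-0.0006 -0.0484  0.0849]
v est from handle pos 0.635 radius 158.3 (154.3)
t 12.67 grasp [0.6018 0.019  0.2596] zaxis [ 0.005  0.011 -1.   ] th 1.587 F [ -3.9   0.8 -10.3] gap 6.8
target [0.55374991 0.01848887 0.1745    ] tool delta [-0.0007 -0.0484  0.0849]
v est from handle pos 0.636 radius 158.3 (154.3)
line pt zoomed [-26.50443975 214.52551535] ball tgt zoomed [-91.9160701 302.8686506]
```

View pics/c3_side.png

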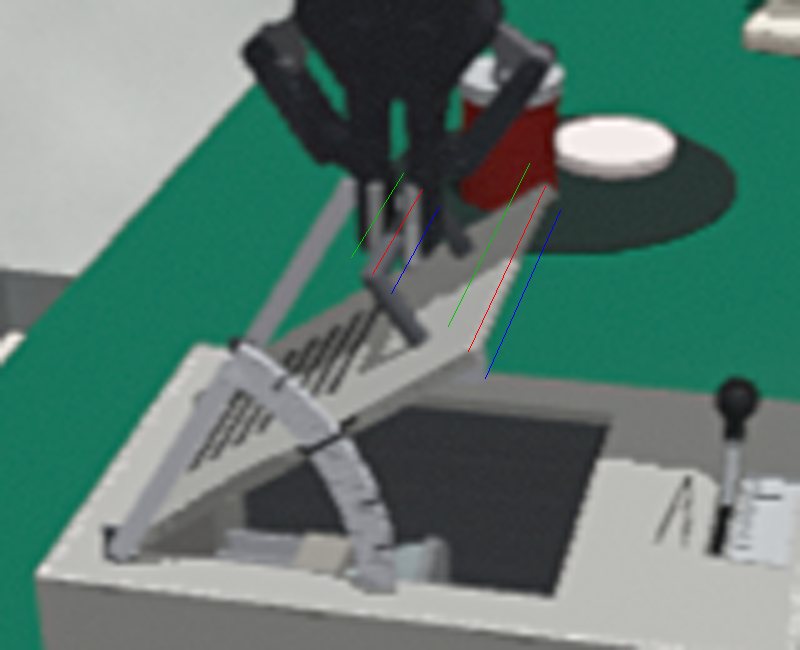

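View pics/s13.png

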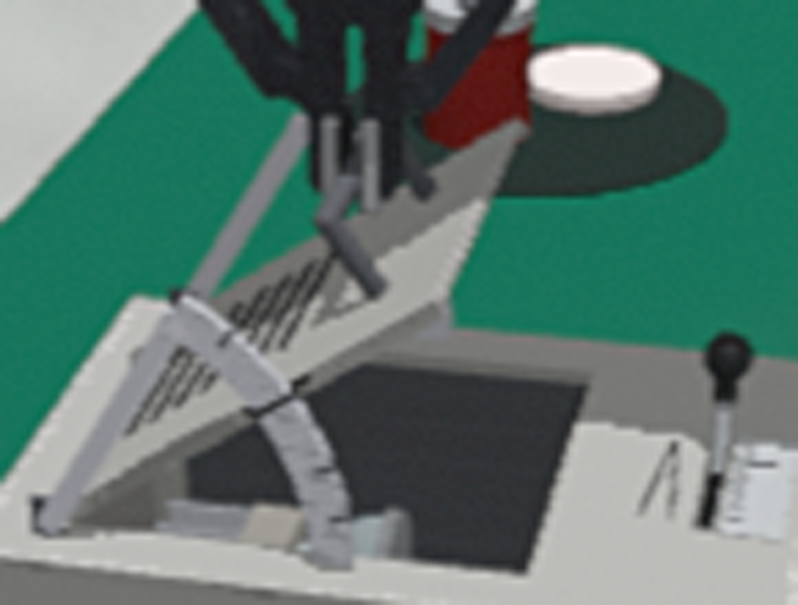

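```bash
python3 - <<'E'
from h import *
q=np.load("q.npy"); c=r.camera("side")
for v in(-.34,-.28,-.22): print(v,proj(c,box2w(q,[[-.12,.105*np.sin(v),.075+.105*np.cos(v)]]))[0])
print([(round(d["p"],2),np.round(np.array(d["bbox"])*[640,400,640,400],1).tolist()) for d in r.find_in(c,"iris_knob")])
E
python3 g.py 0.611
```

```text
-0.34 [386.8747736  163.44134766]
-0.28 [386.64034037 163.91616161]
-0.22 [386.38672029 164.5681148 ]
[]
t 12.87 grasp [0.6018 0.019  0.2597] zaxis [ 0.005  0.011 -1.   ] th 1.587 F [ -3.5   1.4 -11. ] gap 6.9
target [0.60153124 0.01947532 0.25403971] tool delta [ 0.0004 -0.0003  0.0056]
v est from handle pos 0.636 radius 158.3 (154.3)
```

```bash
python3 -c "
from workcell import r
print(r.hand_in())"; python3 g.py 0.611
```

```text
the job is handed in; nothing more can be done
None
the job is handed in; nothing more can be done
```

I swung the iris lever to its long line first, then lifted the cover to its 35-degree line. I handed the job in with the gripper still holding the cover at about 12.9 s. The hand-in gives no verdict.

- **Lever:** After I let go, the wrist view showed the stem about 1 px off the long line, which I read as −0.275 rad (target −0.28). I didn't touch it again. At the end, the side view showed the ball where it had been, but that view is too coarse to confirm the angle. The network didn't find the ball in it either.
- **Cover:** The index on its edge meets the long line in the side view. Two estimates of the angle disagree: about 0.595 rad from the cover's front edge in the picture, and 0.636 rad from the arm's pose. I trust the picture more, because the bar settled about 4 mm lower in the grip during the lift. Both are within the 0.541–0.681 band.
- **Hold:** Grip was set to 80 N. The wrist force read about 11 N down and 4 N back. Over the last 0.8 s the grasp point moved about 0.3 mm, so the cover was steady.
- **Bench items:** I never moved the arm near the tweezers, endoscope, bottle or spare lamp. I didn't measure their positions again at the end.

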